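Clear a chest's sprung lid and hold it at the bevel's angle for fitting the stay

TASK

Take the block plane off the lid of the small chest and set it down gently on its sole in the tool tray. Then lift the chest's sprung lid until it lies in line with the steel blade of the sliding bevel that is clamped to the chest's end, and hold it there still, so that the lid stay can be screwed on. Finish while holding the lid at that angle: do not let go, do not prop it with anything, and leave the bevel's setting and the other tools where they are.

Things in the scene. Friction and masses are not known exactly. Their poses are not given: they have to be found in the camera images.
- plane_center (a point): steel block plane, 160 x 44 wide x 58 high, 0.45-0.7 kg, at first standing on its sole on the chest's lid. The point is its centre, 25 mm above the sole; x along its length, y across, z up. Grip it across its flat cheeks (outer faces 44 mm apart, 104 long, from the sole up to 36 mm, centred on the point); lever cap and knobs stay inside that width.
- lid_hinge (a point): middle of the lid's hinge axis, 100 mm above the bench. Pale chest, fixed, 220 deep x 260 long x 100 high: -x points to its front (chest from 4 to 224 mm that way), y along the hinge, z up. The bevel is on the -y end, held by a steel bar clamp that runs along the chest's front, bar 252 mm from the hinge axis, under 100 mm high.
- lid (a joint): angle of the lid in rad: 0 shut, growing as its front rises, to 1.5. The lid is 12 mm thick, 266 long in y, 0.48 kg. Spring hinges pull it shut at all angles: moving the handle along its arc takes about 5 N from shut, 8 N at 1 rad. Let go, it falls shut.
- lid_handle (a point): middle of the bar of the brass bow handle on the lid near its front: round, 10 mm thick, 100 long, parallel to the hinge, 35 mm above the lid's top (30 mm gap under it), 194 mm from the hinge axis along the lid and 47 mm above the lid's underside. Lid's frame: x along the lid to the hinge, y along the hinge, z out of its top. The bar can turn in a grip from above as the lid rises.
- bevel_blade (a joint): setting of the sliding bevel's blade in rad, 0.5 to 0.95: its angle above the chest's level rim. The blade pivots on the lid's hinge axis, so the lid is in line with it when joint lid has the same value. The lock is tight, but a hard knock shifts it.
- blade_tip (a point): free end of the bevel's steel blade (215 mm from the pivot, 21 wide, 2.5 thick), 144 mm from the middle of the hinge on the chest's -y end, 11 mm clear of the lid's end. x runs along the blade from the tip to the pivot.
- tray_floor (a point): centre of the inner floor of the tool tray (dark wood, fixed, outside 280 in x by 240 in y, walls 9 thick, 30 high above the bench, floor 9 mm above the bench). Two chisels lie along x in its -y half; from y = -25 to +110 mm it is free for the plane, lengthways.
- chisel_wide: wide bench chisel, 235 long, lying in the tray along its x, 51 mm to -y of its middle; up to 27 mm high. Leave alone.
- chisel_narrow: narrow bench chisel, 235 long, lying in the tray along its x, 89 mm to -y of its middle; up to 27 mm high. Leave alone.
- lid_stay: curved brass lid stay, about 110 mm, lying on the bench behind the chest (hinge side). Leave alone.
- screw_jar: small glass jar of 48 mm diameter, 55 high, behind the chest (hinge side). Leave alone.
- screwdriver: wood-handled screwdriver on the bench behind the chest (hinge side). Leave alone.
- glue_bottle: white glue bottle, 64 mm diameter, 170 high, on the bench beyond the tray. Leave alone.

How it is judged:
By the outcome, as a careful person would: the job done as asked, in the order asked, and still so for the second after the job is handed in, while the arm keeps its last pose, push and grip.
It also fails if it takes over 61 s, if anything falls off the work surface, if the arm or the gripper's body presses on something with over 40 N, if the wrist force passes 120 N, or if a joint passes its speed limit or range.

ROBOT

A 6-joint arm with a two-finger parallel gripper is mounted at the origin on the work surface. World frame = base frame: x ahead of the robot, y to its left, z up, the work surface at z = 0. Lengths are in m, angles in rad, forces in N, time in s.
With the tool pointing down it reaches from about 0.425 to 0.95 m from the base axis. Payload 3.5 kg.
Tool frame: the origin (TCP) lies at the very end of the fingers, on their centre line; the grasp point (between the pads) lies 19 mm behind it; z points along the fingers, y is the line along which they close (so a half turn about z gives the same grasp; the last joint's range is limited). The gripper opens to 85 mm and grips with 20 to 120 N. Pads are 22 mm wide; open, the fingers measure 114 mm over their backs; the gripper's body (76 mm by 85 mm) begins 54 mm behind the grasp point. The pads swing forward as they close: fully open they stand 13 mm farther back than shut.
Start: joints at [-1.267, 0.286, 1.577, -0, 1.279, -0.15], TCP at [0.296, -0.607, 0.231] pointing down, gripper open.
Joint ranges: [-2.77, 2.77], [-0.9, 2.22], [0.21, 2.48], [-1.53, 4.67], [0.24, 2.81], [-2.84, 2.84]. Speed limits (rad/s): [2.79, 2.79, 3.14, 3.14, 3.14, 3.14].

INTERFACE

Orientations are given as a unit quaternion [x, y, z, w].
In Python, from station import manip gives the robot as it stands.
- The arm moves only by the shell command python3 -m creep 'ROWS' [FORCE]. ROWS is JSON, a list of rows, each a list of 3 entries, a list of its own where there are three numbers: the opening, from 0 (shut) to 1 (fully open), then the shift along the tool's x, y, z in m, then the turn, a rotation vector about the tool's x, y, z in rad. A call has 1 to 20 rows; each row is the pose to reach, as a shift and turn from the pose commanded when the call began, along the tool's axes at that moment; what a row does not reach only later rows make up. A row lasts 1/10 s, in which the tool goes at most 50 mm and 8.59 degrees, less where a joint would pass 70% of its speed; a pose out of reach is approached as far as the arm can. A call with a gripper value outside its range is refused whole. The fingers move at their own pace and stop on an object; FORCE is the grip in N (left out, the last holds). Time passes only in rows, so rows that repeat a pose let the fingers close. It gives the time, the measured TCP pose, the force, the opening and the grip force at its end, in the units of the state.
- manip.read_state(): the state, without advancing time (a new reading comes with each control period).
- manip.snapshot(name): name is "side" or "top" or "wrist"; returns (picture, depth): 420x560x3 uint8, red, green, blue; 420x560 float32, m along the optical axis (not along the pixel's ray), 0 where there is no reading.
- manip.camera_info(name): a dict with "intrinsics" (3x3 intrinsics, pixels), "pose" (4x4, takes a point from camera to world coordinates); the wrist camera has in their place "tool_from_camera" (4x4, takes a point from camera to tool coordinates, whose origin is the TCP and whose axes are the flange's). Camera axes: x right, y down, z forward; pixel columns grow to the right and rows downward; lengths in m; the calibration is good to about 2 mm. A picture is of the moment at which its call begins: read the wrist's pose just before it. camera_info takes no time and is no camera call.
- manip.finish_job(): hands the job in; it is judged then, once.
Trained networks look in the newest picture that a camera, given by its name, has taken for a name from the list of things; names that differ only in an ending like _2 or _b are one class to them, and where a whole thing is asked for, a point or a joint stands for the part that bears it (a point fixed in the world has none). Each returns a list of dicts, best first, with "conf" (0 to 1); they miss things now and then, are a little off and sometimes report something else, mostly with a low value. They report only what shows in the picture. A call takes as long as a camera call.
- manip.recognise(camera, query): "pixel" ([column, row] in pixels, amid what is visible of it).
- manip.masks_of(camera, query): "pixels" (420x560 bool, what is visible of it) and "pixel" ([column, row] in pixels, amid what is visible of it).
- manip.pinpoint(camera, query): "pixel" ([column, row] in pixels: a listed point, or the origin of a listed thing).
The state is a dict: "time": time; "joint_pos": joint angles; "joint_velocities": joint speeds; "joint_efforts": joint torques, N m; "position": TCP position; "tcp_rot": TCP orientation; "force": force on the tool from outside, world axes, zero at the start; "ft_torque": the same for the moment, N m; "width": opening from 0.0 (shut) to 1.0 (fully open); "finger_force": force on a finger pad.
Only numpy, scipy, OpenCV 4.12 (cv2) and the standard library are available. Lean on these libraries where they do the work, as an engineer would, in place of code of your own. Each camera call takes 0.05 s, during which the arm holds its last target. There are 200 camera calls.

## Working session

There is one attempt and no reset: what is moved stays moved. The work goes in short steps, Python scripts to look and compute and a shell command to move; the robot and the scene stay as the last step left them, time stands still between calls to the robot, and variables do not carry over. Pictures are saved under pics/ and viewed, at most 10 in all, crops included, and the job is handed in when it is done.

```bash
mkdir -p pics
cat > h.py <<'E'
import numpy as np, cv2
from scipy.spatial.transform import Rotation as R
from station import manip
def cam(n):
    c=manip.camera_info(n);K=np.array(c["intrinsics"])
    if "pose" in c: return K,np.array(c["pose"])
    s=manip.read_state();T=np.eye(4);T[:3,:3]=R.from_quat(s["tcp_rot"]).as_matrix();T[:3,3]=s["position"]
    return K,T@np.array(c["tool_from_camera"])
def unproj(K,P,px,d):
    p=np.linalg.inv(K)@[px[0],px[1],1]*d
    return P[:3,:3]@p+P[:3,3]
def ray_z(K,P,px,z):
    r=P[:3,:3]@np.linalg.inv(K)@[px[0],px[1],1];return P[:3,3]+r*(z-P[2,3])/r[2]
def cloud(K,P,d,m):
    v,u=np.nonzero(m&(d>0));z=d[v,u]
    return (P[:3,:3]@(np.linalg.inv(K)@np.array([u,v,np.ones_like(u)])*z)).T+P[:3,3]
def save(n,im): cv2.imwrite("pics/"+n+".png",im[:,:,::-1])
E
python3 - <<'E'
from h import *
s=manip.read_state();print(s)
np.set_printoptions(precision=4,suppress=True)
ims=[]
for c in("top","side"):
    K,P=cam(c);im,d=manip.snapshot(c);ims.append(im);np.save(c+"_d.npy",d)
    print(c,P)
    for q in["plane_center","lid_hinge","lid_handle","blade_tip","tray_floor","chisel_wide","glue_bottle","screw_jar"]:
        r=manip.pinpoint(c,q)
        for e in r[:2]:
            px=e["pixel"];u,v=int(round(px[0])),int(round(px[1]))
            dd=d[min(max(v,0),419),min(max(u,0),559)]
            print(c,q,round(e["conf"],2),np.array(px),unproj(K,P,px,dd))
cv2.imwrite("pics/top0.png",ims[0][:,:,::-1]);cv2.imwrite("pics/side0.png",ims[1][:,:,::-1])
E
```

```text
{'time': 0.0, 'joint_pos': array([-1.26698512e+00,  2.87192428e-01,  1.57817869e+00,  4.32714450e-05,
        1.27855193e+00, -1.50013250e-01]), 'joint_velocities': array([ 1.25359070e-03,  3.04442640e-04, -1.45350308e-03, -2.39907246e-03,
       -3.52946444e-05,  1.88212701e-03]), 'joint_efforts': array([-6.91380847e-04, -4.05987847e+01, -2.92628521e+01, -1.58770313e-04,
        5.80392749e-03, -3.59948444e-07]), 'position': array([ 0.29575704, -0.60603885,  0.22992839]), 'tcp_rot': array([ 9.74366441e-01,  2.24963733e-01, -6.88646126e-05, -1.16334869e-03]), 'force': array([ 0.19803444, -0.07327877, -0.24356827]), 'ft_torque': array([-0.00895034,  0.08086968,  0.01553463]), 'finger_force': 0.0, 'width': 0.9984675084845257}
top [[ 0.0236 -0.9951  0.0957  0.5016]
 [-0.9995 -0.0214  0.0233 -0.024 ]
 [-0.0211 -0.0962 -0.9951  1.1476]
 [ 0.      0.      0.      1.    ]]
top plane_center 0.57 [209.2 235.7] [0.5372 0.1652 0.1575]
top lid_hinge 0.88 [177.8 236.3] [0.5355 0.2544 0.1115]
top lid_handle 0.91 [250.6 236.2] [0.5386 0.0648 0.1495]
top blade_tip 0.51 [244.9 169.8] [0.6895 0.0766 0
[... 280 characters left out ...]
.511  0.3269 0.0051]
side [[-0.962  -0.163   0.2191  0.3282]
 [-0.2731  0.5596 -0.7825  0.9239]
 [ 0.0049 -0.8126 -0.5828  0.7984]
 [ 0.      0.      0.      1.    ]]
side plane_center 0.61 [271.9 252.9] [0.5436 0.1923 0.147 ]
side lid_hinge 0.74 [264.  290.6] [0.5446 0.2479 0.0892]
side lid_hinge 0.19 [218.7 337.4] [0.6132 0.3416 0.0267]
side lid_handle 0.69 [287.5 216.7] [0.544  0.0625 0.1504]
side blade_tip 0.97 [223.4 182.9] [ 0.8342 -0.2535  0.0018]
side tray_floor 0.79 [322.6 187.6] [ 0.5252 -0.2989  0.0118]
side chisel_wide 0.69 [323.9 179.7] [ 0.5311 -0.3493  0.0094]
side glue_bottle 0.95 [242.1 200.9] [ 0.7374 -0.1567  0.0147]
side screw_jar 0.63 [220.1 337.9] [0.6112 0.3395 0.0234]
```

View pics/top0.png

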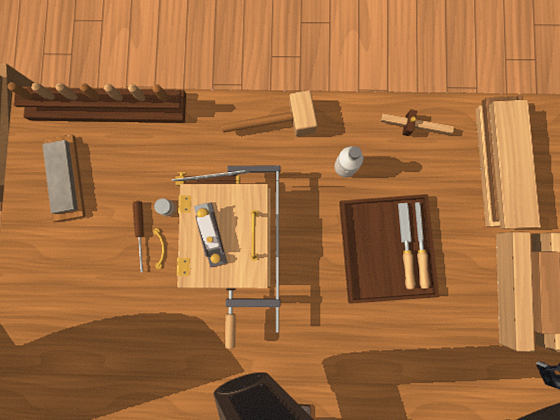

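View pics/side0.png

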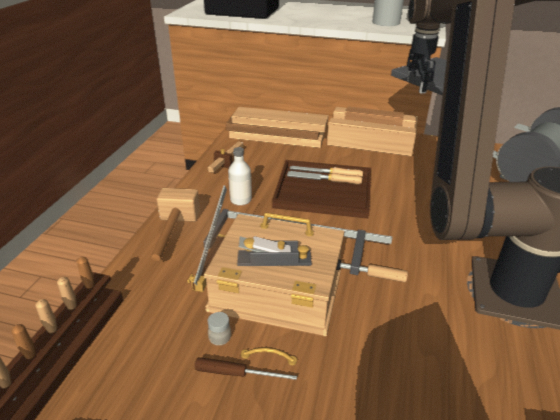

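The top view shows the chest (columns 178–270, rows 182–288) with its hinge to the left (+y) and the handle at column 252. The plane lies obliquely at (209,236). The bevel is on the +x end, with its blade tip near (237,182). The tray is at (390,248), with the chisels in its right half. The side view agrees; there the blade runs from about (200,285) to (223,190).

Run:
```python
from h import *
np.set_printoptions(precision=4,suppress=True)
def tri(a,b):
    A=[];y=[]
    for (K,P),px in (a,b):
        r=P[:3,:3]@np.linalg.inv(K)@[px[0],px[1],1];r/=np.linalg.norm(r)
        M=np.eye(3)-np.outer(r,r);A.append(M);y.append(M@P[:3,3])
    A=np.vstack(A);y=np.hstack(y);x=np.linalg.lstsq(A,y,rcond=None)[0];return x,np.linalg.norm(A@x-y)
D={};C={c:cam(c) for c in("top","side")}
for c in C:
    im,d=manip.snapshot(c);D[c]=d
for q in["plane_center","lid_hinge","lid_handle","blade_tip","tray_floor"]:
    p={c:manip.pinpoint(c,q)[0] for c in C}
    print(q,tri(*[(C[c],p[c]["pixel"]) for c in C]),[p[c]["pixel"] for c in C])
for c in C:
    for q,zlo,zhi in (("plane_center",.12,.2),("lid",.1,.12),("lid_handle",.12,.16),("tray_floor",.02,.04),("bevel_blade",.05,.35)):
        r=manip.masks_of(c,q)
        if not r: print(c,q,"none");continue
        pts=cloud(*C[c],D[c],r[0]["pixels"]);n0=len(pts);pts=pts[(pts[:,2]>zlo)&(pts[:,2]<zhi)]
        if len(pts)<5: print(c,q,n0,len(pts));continue
        rc=cv2.minAreaRect(pts[:,:2].astype(np.float32));w=np.linalg.svd(pts-pts.mean(0),full_matrices=False)[2][0]
        print(c,q,round(r[0]["conf"],2),n0,len(pts),"rect",rc,"ax",w,"mean",pts.mean(0),"zr",np.percentile(pts[:,2],[2,50,98]))
```

```text
Traceback (most recent call last):
IndexError: list index out of range
```

```bash
cat > m.py <<'E'
from h import *
np.set_printoptions(precision=4,suppress=True)
def tri(*vs):
    A=[];y=[]
    for (K,P),px in vs:
        r=P[:3,:3]@np.linalg.inv(K)@[px[0],px[1],1];r/=np.linalg.norm(r)
        M=np.eye(3)-np.outer(r,r);A.append(M);y.append(M@P[:3,3])
    A=np.vstack(A);y=np.hstack(y);x=np.linalg.lstsq(A,y,rcond=None)[0];return x,np.linalg.norm(A@x-y)
E
python3 - <<'E'
from m import *
D={};C={c:cam(c) for c in("top","side")}
for c in C:
    im,d=manip.snapshot(c);D[c]=d
for q in["plane_center","lid_hinge","lid_handle","blade_tip","tray_floor"]:
    p={c:manip.pinpoint(c,q) for c in C}
    if all(p.values()): print(q,tri(*[(C[c],p[c][0]["pixel"]) for c in C]))
    print(q,[(e["pixel"],round(e["conf"],2)) for c in C for e in p[c][:2]])
for c in C:
    for q,zlo,zhi in (("plane_center",.12,.2),("lid",.1,.12),("lid_handle",.12,.16),("tray_floor",.02,.04),("bevel_blade",.05,.35)):
        r=manip.masks_of(c,q)
        if not r: print(c,q,"none");continue
        pts=cloud(*C[c],D[c],r[0]["pixels"]);n0=len(pts);pts=pts[(pts[:,2]>zlo)&(pts[:,2]<zhi)]
        if len(pts)<5: print(c,q,n0,len(pts));continue
        rc=cv2.minAreaRect(pts[:,:2].astype(np.float32));w=np.linalg.svd(pts-pts.mean(0),full_matrices=False)[2][0]
        print(c,q,round(r[0]["conf"],2),n0,len(pts),"rect",rc,"ax",w,"mean",pts.mean(0),"zr",np.percentile(pts[:,2],[2,50,98]))
E
```

```text
plane_center (array([0.5404, 0.1735, 0.1339]), np.float64(0.0103985072594384))
plane_center [([208.3, 237.6], 0.87), ([272.4, 252.0], 0.56)]
lid_hinge (array([0.541 , 0.2578, 0.1035]), np.float64(0.002014482961290743))
lid_hinge [([177.5, 234.8], 0.84), ([263.5, 289.2], 0.7), ([270.9, 251.0], 0.54)]
lid_handle (array([0.5413, 0.0708, 0.1563]), np.float64(0.006984311026883924))
lid_handle [([248.3, 236.9], 0.76), ([285.6, 216.7], 0.75)]
blade_tip (array([0.6813, 0.0718, 0.2184]), np.float64(0.000755680474578123))
blade_tip [([246.8, 173.1], 0.7), ([229.1, 185.1], 0.63)]
tray_floor (array([ 0.5146, -0.2999,  0.0267]), np.float64(0.004249937129559489))
tray_floor [([388.1, 250.9], 0.63), ([325.4, 183.8], 0.82)]
top plane_center 282 0
top lid 0.9 8012 7788 rect ((0.5419772863388062, 0.1423879712820053), (0.2638561427593231, 0.23184539377689362), 1.4047694206237793) ax [-0.9994  0.036   0.001 ] mean [0.5393 0.136  0.1112] zr [0.1072 0.1112 0.1154]
top lid_handle 0.69 8096 201 rect ((0.5492643117904663, 0.13012570142745972), (0.15141786634922028, 0.14885453879833221), 1.3378510475158691) a
[... 959 characters left out ...]
r [0.1051 0.1118 0.115 ]
side lid_handle 0.87 6611 259 rect ((0.5637873411178589, 0.10526105761528015), (0.17027686536312103, 0.10666001588106155), 19.876834869384766) ax [-0.9998 -0.0217  0.0033] mean [0.5461 0.0673 0.144 ] zr [0.1208 0.1473 0.1531]
side tray_floor 0.57 3812 984 rect ((0.5246249437332153, -0.2978311777114868), (0.2804565131664276, 0.2506358325481415), 5.688764572143555) ax [-0.0134 -0.9999  0.0018] mean [ 0.5244 -0.2786  0.0277] zr [0.0204 0.0286 0.0331]
side bevel_blade 0.64 392 388 rect ((0.703073263168335, 0.17830795049667358), (0.03364110738039017, 0.20770998299121857), 1.426326036453247) ax [-0.0212  0.8749 -0.4839] mean [0.6883 0.1783 0.1568] zr [0.103  0.1567 0.2138]
```

```bash
cat >> m.py <<'E'
def go(pos,yaw,tilt=0.0,base=None):
    """shift/turn in tool axes to reach TCP pos, tool down with tool x at world yaw (then turned by tilt about tool x)"""
    s=manip.read_state();R0=R.from_quat(s["tcp_rot"])
    T=R.from_euler('z',yaw)*R.from_euler('x',np.pi)*R.from_euler('x',tilt)
    print("now",s["position"],"t",s["time"],"shift",R0.inv().apply(np.array(pos)-s["position"]).round(4),"turn",(R0.inv()*T).as_rotvec().round(4))
E
python3 - <<'E'
from m import *
print(manip.camera_info("wrist"))
go([.545,.14,.38],np.radians(15.6))
E
```

```text
{'intrinsics': array([[330.8251,   0.    , 278.5158],
       [  0.    , 330.8251, 205.8824],
       [  0.    ,   0.    ,   1.    ]]), 'tool_from_camera': array([[ 0.0007, -0.9478, -0.3189,  0.082 ],
       [ 1.    ,  0.0004,  0.0008,  0.0006],
       [-0.0006, -0.3189,  0.9478, -0.1415],
       [ 0.    ,  0.    ,  0.    ,  1.    ]])}
now [ 0.2959 -0.6067  0.2313] t 2.2 shift [ 0.5512 -0.5619 -0.1487] turn [0.     0.     0.1815]
```

```bash
python3 -m creep '[[1,[0,0,-0.05],[0,0,0.1]],[1,[0,0,-0.1],[0,0,0.18]],[1,[0.03,-0.03,-0.15],[0,0,0.18]],[1,[0.574,-0.55,-0.15],[0,0,0.18]],[1,[0.574,-0.55,-0.15],[0,0,0.18]],[1,[0.574,-0.55,-0.15],[0,0,0.18]],[1,[0.574,-0.55,-0.15],[0,0,0.18]],[1,[0.574,-0.55,-0.15],[0,0,0.18]],[1,[0.574,-0.55,-0.15],[0,0,0.18]],[1,[0.574,-0.55,-0.15],[0,0,0.18]],[1,[0.574,-0.55,-0.15],[0,0,0.18]],[1,[0.574,-0.55,-0.15],[0,0,0.18]],[1,[0.574,-0.55,-0.15],[0,0,0.18]],[1,[0.574,-0.55,-0.15],[0,0,0.18]],[1,[0.574,-0.55,-0.15],[0,0,0.18]],[1,[0.574,-0.55,-0.15],[0,0,0.18]],[1,[0.574,-0.55,-0.15],[0,0,0.18]],[1,[0.574,-0.55,-0.15],[0,0,0.18]],[1,[0.574,-0.55,-0.15],[0,0,0.18]],[1,[0.574,-0.55,-0.15],[0,0,0.18]]]'
python3 -m creep '[[1,[0,0,0],[0,0,0]],[1,[0,0,0],[0,0,0]]]'
python3 - <<'E'
from m import *
s=manip.read_state();print(s["position"],s["time"],abs(s["joint_velocities"]).max())
C=cam("wrist");im,d=manip.snapshot("wrist");save("w0",im)
np.savez("w0.npz",K=C[0],P=C[1],d=d,im=im)
for q in["plane_center","lid_hinge","lid_handle","blade_tip"]:
    for e in manip.pinpoint("wrist",q)[:1]:
        px=e["pixel"];print(q,round(e["conf"],2),np.array(px),unproj(*C,px,d[int(px[1]),int(px[0])]))
for q,zlo,zhi in (("plane_center",.118,.2),("lid",.1,.12),("lid_handle",.12,.16),("bevel_blade",.05,.35)):
    for r in manip.masks_of("wrist",q)[:1]:
        pts=cloud(*C,d,r["pixels"]);n0=len(pts);pts=pts[(pts[:,2]>zlo)&(pts[:,2]<zhi)]
        if len(pts)<5: print(q,n0);continue
        rc=cv2.minAreaRect(pts[:,:2].astype(np.float32));w=np.linalg.svd(pts-pts.mean(0),full_matrices=False)[2][0]
        print(q,round(r["conf"],2),n0,len(pts),"rect",rc,"ax",w,"mean",pts.mean(0),"zr",np.percentile(pts[:,2],[2,50,98]))
E
```

```text
time: 4.2
position: [0.5708, 0.1409, 0.3809]
tcp_rot: [0.99, 0.138, -0.0, 0.0]
force: [1.3, -0.1, -0.7]
width: 1.0
finger_force: 0.0
time: 4.4
position: [0.5705, 0.1377, 0.3815]
tcp_rot: [0.991, 0.135, 0.0, 0.0]
force: [0.3, -0.6, 0.2]
width: 1.003
finger_force: 0.0
[0.5705 0.1377 0.3815] 4.4 0.006351710865664918
plane_center 0.76 [242.7 185.3] [0.5415 0.1722 0.1474]
lid_hinge 0.71 [184.5 159.1] [0.5441 0.252  0.1098]
lid_handle 0.66 [332.4 207.8] [0.544  0.0625 0.1498]
blade_tip 0.69 [384.8  76.2] [0.689  0.0748 0.2172]
plane_center 0.72 4648 4587 rect ((0.5444321632385254, 0.16918157041072845), (0.1594216525554657, 0.043797317892313004), 16.466598510742188) ax [-0.9493 -0.267  -0.166 ] mean [0.554  0.1708 0.1459] zr [0.1185 0.1473 0.1642]
lid 0.94 31109 30143 rect ((0.5437917709350586, 0.13985902070999146), (0.2676413059234619, 0.22940683364868164), 1.3346315622329712) ax [-1.      0.0039 -0.0004] mean [0.559  0.1401 0.1105] zr [0.1087 0.1104 0.1127]
lid_handle 0.75 31121 860 rect ((0.5378475785255432, 0.12601599097251892), (0.1261647343635559, 0.14645840227603912), 3.153745412826538) ax [-0.9907  0.1341  0.0232] mean [0.55   0.0659 0.1468] zr [0.124  0.1489 0.1512]
bevel_blade 0.92 1077 1076 rect ((0.6906877756118774, 0.17372581362724304), (0.010645375587046146, 0.21021300554275513), 1.2602421045303345) ax [-0.0175  0.8648 -0.5019] mean [0.6866 0.1612 0.1663] zr [0.099  0.17   0.2174]
```

View pics/w0.png

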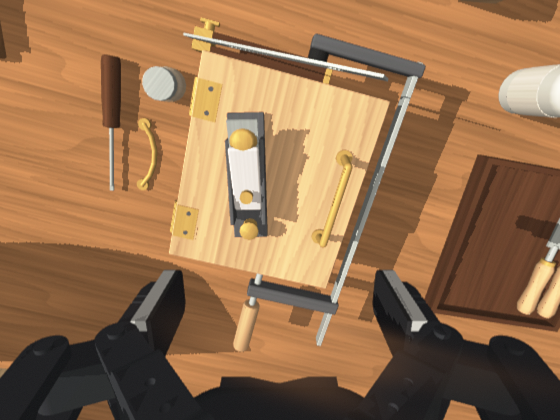

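The wrist view shows the plane at about (247,175), upright on the lid and clear of the handle bar at (335,200). The blade runs along the top from (185,35) to (385,75). The mask rectangle of 159×44 matches the plane's size.

Run:
```python
from m import *
go([.5444,.1692,.115],np.radians(16.47))
# blade fit by top-edge pts
z=np.load("w0.npz");
r=manip.masks_of("wrist","bevel_blade")[0]
m=cv2.erode(r["pixels"].astype(np.uint8),np.ones((2,2)))>0
p=cloud(z["K"],z["P"],z["d"],m);h=np.array([-np.sin(.0233),np.cos(.0233)])
a=-(p[:,:2]-[.544,.2554])@h;b=p[:,2]-.1
for it in range(3):
    c=np.polyfit(a,b,1);k=abs(b-np.polyval(c,a))<.006;a,b=a[k],b[k]
print("blade ang",np.arctan(c[0]),c,len(a),a.min(),a.max(),np.std(b-np.polyval(c,a)))
```

```text
now [0.5707 0.139  0.3814] t 4.85 shift [-0.0172 -0.0361  0.2664] turn [ 0.     -0.0001 -0.014 ]
blade ang 0.49734237778180673 [0.5429 0.0161] 260 -0.01838943083477662 0.18600434489026535 0.0026731890189541983
```

```bash
python3 -m creep '[[1,[-0.009,-0.018,0.05],[0,0,-0.014]],[1,[-0.017,-0.036,0.1],[0,0,-0.014]],[1,[-0.017,-0.036,0.14],[0,0,-0.014]],[1,[-0.017,-0.036,0.17],[0,0,-0.014]],[1,[-0.017,-0.036,0.19],[0,0,-0.014]],[1,[-0.017,-0.036,0.205],[0,0,-0.014]],[1,[-0.017,-0.036,0.22],[0,0,-0.014]],[1,[-0.017,-0.036,0.23],[0,0,-0.014]],[1,[-0.017,-0.036,0.24],[0,0,-0.014]],[1,[-0.017,-0.036,0.25],[0,0,-0.014]],[1,[-0.017,-0.036,0.257],[0,0,-0.014]],[1,[-0.017,-0.036,0.263],[0,0,-0.014]],[1,[-0.017,-0.036,0.266],[0,0,-0.014]],[1,[-0.017,-0.036,0.266],[0,0,-0.014]]]'
python3 -m creep '[[0.4,[0,0,0],[0,0,0]],[0.3,[0,0,0],[0,0,0]],[0.3,[0,0,0],[0,0,0]],[0.3,[0,0,0],[0,0,0]],[0.3,[0,0,0],[0,0,0]],[0.3,[0,0,0],[0,0,0]],[0.3,[0,0,0],[0,0,0]]]' 60
```

```text
time: 6.3
position: [0.5445, 0.1694, 0.115]
tcp_rot: [0.99, 0.143, -0.0, -0.0]
force: [-0.8, 1.5, 0.1]
width: 0.998
finger_force: 0.0
time: 7.0
position: [0.5449, 0.1698, 0.1161]
tcp_rot: [0.99, 0.143, 0.0, -0.0]
force: [-1.5, 1.2, 5.4]
width: 0.508
finger_force: 62.6
```

```bash
python3 -m creep '[[0.3,[0,0,-0.005],[0,0,0]],[0.3,[0,0,-0.015],[0,0,0]],[0.3,[0,0,-0.03],[0,0,0]],[0.3,[0,0,-0.05],[0,0,0]],[0.3,[0,0,-0.07],[0,0,0]],[0.3,[0,0,-0.085],[0,0,0]],[0.3,[0,0,-0.095],[0,0,0]],[0.3,[0,0,-0.1],[0,0,0]],[0.3,[0,0,-0.1],[0,0,0]]]'
python3 - <<'E'
from m import *
print(manip.read_state()["force"])
go([.5184,-.2577,.10],np.radians(5.6))
E
```

```text
time: 7.9
position: [0.5448, 0.1694, 0.2158]
tcp_rot: [0.99, 0.143, 0.0, 0.0]
force: [0.3, -0.8, -5.2]
width: 0.506
finger_force: 61.5
[ 0.2763 -0.7739 -5.1811]
now [0.5448 0.1694 0.2158] t 7.9 shift [-0.1466  0.402   0.1158] turn [ 0.0001 -0.0008  0.19  ]
```

```bash
python3 -m creep '[[0.3,[-0.003,0.008,0],[0,0,0.01]],[0.3,[-0.009,0.024,0],[0,0,0.03]],[0.3,[-0.018,0.05,0],[0,0,0.05]],[0.3,[-0.031,0.084,0],[0,0,0.07]],[0.3,[-0.044,0.12,0],[0,0,0.09]],[0.3,[-0.057,0.157,0],[0,0,0.11]],[0.3,[-0.07,0.193,0],[0,0,0.13]],[0.3,[-0.084,0.23,0],[0,0,0.15]],[0.3,[-0.097,0.266,0],[0,0,0.17]],[0.3,[-0.11,0.302,0.01],[0,0,0.19]],[0.3,[-0.122,0.335,0.03],[0,0,0.19]],[0.3,[-0.132,0.362,0.05],[0,0,0.19]],[0.3,[-0.14,0.384,0.075],[0,0,0.19]],[0.3,[-0.145,0.397,0.1],[0,0,0.19]],[0.3,[-0.147,0.402,0.116],[0,0,0.19]],[0.3,[-0.147,0.402,0.126],[0,0,0.19]],[0.3,[-0.147,0.402,0.131],[0,0,0.19]],[0.3,[-0.147,0.402,0.131],[0,0,0.19]],[0.3,[-0.147,0.402,0.131],[0,0,0.19]]]'
python3 - <<'E'
from m import *
print(manip.read_state()["force"])
C=cam("wrist");im,d=manip.snapshot("wrist");save("w1",im)
for q,zlo,zhi in (("tray_floor",.02,.04),("plane_center",.05,.2),("chisel_wide",.01,.05)):
    for r in manip.masks_of("wrist",q)[:1]:
        pts=cloud(*C,d,r["pixels"]);pts=pts[(pts[:,2]>zlo)&(pts[:,2]<zhi)]
        if len(pts)<5: print(q,len(pts));continue
        print(q,r["conf"],cv2.minAreaRect(pts[:,:2].astype(np.float32)),np.percentile(pts[:,2],[2,50,98]))
E
```

```text
time: 9.8
position: [0.5186, -0.2575, 0.0855]
tcp_rot: [0.999, 0.049, 0.001, 0.001]
force: [0.4, -0.0, -4.5]
width: 0.508
finger_force: 61.9
[ 0.4066 -0.0101 -4.4744]
tray_floor 0.7 ((0.5169390439987183, -0.3025378882884979), (0.27213138341903687, 0.24199138581752777), 5.5618696212768555) [0.0204 0.0282 0.0299]
plane_center 0.77 ((0.5268195867538452, -0.25586533546447754), (0.1416836678981781, 0.04745098948478699), 5.395534515380859) [0.0882 0.1262 0.1339]
chisel_wide 0.57 ((0.5512274503707886, -0.3493066728115082), (0.19154313206672668, 0.026081150397658348), 4.558957099914551) [0.0182 0.0213 0.0336]
```

View pics/w1.png

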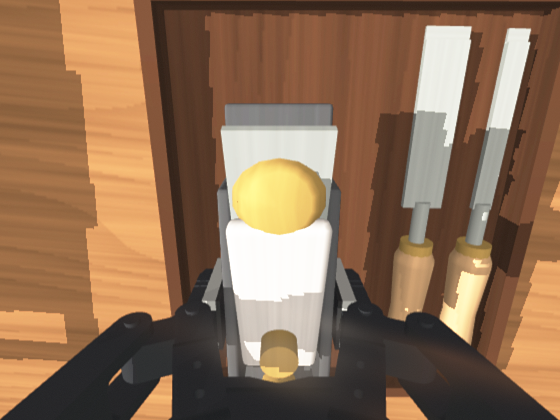

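The plane is held level over the free left part of the tray, with the chisels clear on the right (405–530). I'll lower it.

```bash
python3 -m creep '[[0.3,[0,0,0.01],[0,0,0]],[0.3,[0,0,0.025],[0,0,0]],[0.3,[0,0,0.04],[0,0,0]],[0.3,[0,0,0.05],[0,0,0]],[0.3,[0,0,0.057],[0,0,0]],[0.3,[0,0,0.062],[0,0,0]],[0.3,[0,0,0.066],[0,0,0]],[0.3,[0,0,0.068],[0,0,0]],[0.3,[0,0,0.069],[0,0,0]],[0.3,[0,0,0.07],[0,0,0]],[0.3,[0,0,0.07],[0,0,0]]]'
python3 -m creep '[[0.3,[0,0,0.001],[0,0,0]],[0.3,[0,0,0.0015],[0,0,0]],[0.3,[0,0,0.002],[0,0,0]],[0.3,[0,0,0.002],[0,0,0]]]'
```

```text
time: 11.1
position: [0.518, -0.2579, 0.0146]
tcp_rot: [0.999, 0.049, 0.0, 0.0]
force: [0.2, 0.4, -4.2]
width: 0.508
finger_force: 62.1
time: 11.5
position: [0.5181, -0.258, 0.0135]
tcp_rot: [0.999, 0.049, 0.0, 0.0]
force: [-3.3, 3.1, 6.5]
width: 0.503
finger_force: 63.3
```

```bash
python3 -m creep '[[0.55,[0,0,0],[0,0,0]],[0.65,[0,0,0],[0,0,0]],[0.75,[0,0,0],[0,0,0]],[0.8,[0,0,0],[0,0,0]],[0.8,[0,0,0],[0,0,0]]]'
python3 -m creep '[[0.8,[0,0,-0.01],[0,0,0]],[0.8,[0,0,-0.03],[0,0,0]],[0.8,[0,0,-0.06],[0,0,0]],[0.8,[0,0,-0.1],[0,0,0]],[0.8,[0,0,-0.15],[0,0,0]],[0.8,[0,0,-0.2],[0,0,0]],[0.8,[0,0,-0.25],[0,0,0]],[0.8,[0,0,-0.28],[0,0,0]],[0.8,[0,0,-0.28],[0,0,0]],[0.8,[0,0,-0.28],[0,0,0]]]'
python3 - <<'E'
from m import *
C=cam("wrist");im,d=manip.snapshot("wrist");save("w2",im)
for q,zlo,zhi in (("tray_floor",.02,.04),("plane_center",.015,.2),("chisel_wide",.01,.05)):
    for r in manip.masks_of("wrist",q)[:1]:
        pts=cloud(*C,d,r["pixels"]);pts=pts[(pts[:,2]>zlo)&(pts[:,2]<zhi)]
        if len(pts)<5: print(q,len(pts));continue
        print(q,r["conf"],cv2.minAreaRect(pts[:,:2].astype(np.float32)),np.percentile(pts[:,2],[2,50,98]))
go([.62,.12,.36],0.024)
E
```

```text
time: 12.0
position: [0.5179, -0.2579, 0.0123]
tcp_rot: [0.999, 0.049, 0.0, 0.0]
force: [-0.2, 0.2, -0.8]
width: 0.801
finger_force: 0.0
time: 13.0
position: [0.5179, -0.2579, 0.2937]
tcp_rot: [0.999, 0.049, 0.001, 0.001]
force: [0.5, -0.0, -1.3]
width: 0.805
finger_force: 0.0
tray_floor 0.81 ((0.5215238928794861, -0.30213314294815063), (0.2803638279438019, 0.24061420559883118), 5.658114910125732) [0.0211 0.0285 0.0303]
plane_center 0.92 ((0.5174310207366943, -0.25898125767707825), (0.15897725522518158, 0.04392915219068527), 5.601175785064697) [0.0157 0.0445 0.0616]
chisel_wide 0.98 ((0.5314412117004395, -0.35126763582229614), (0.23148374259471893, 0.0256985891610384), 4.707423210144043) [0.0185 0.0218 0.0342]
now [ 0.517  -0.2572  0.29  ] t 13.2 shift [ 0.1391 -0.3656 -0.0694] turn [-0.0027  0.0031  0.0738]
```

View pics/w2.png

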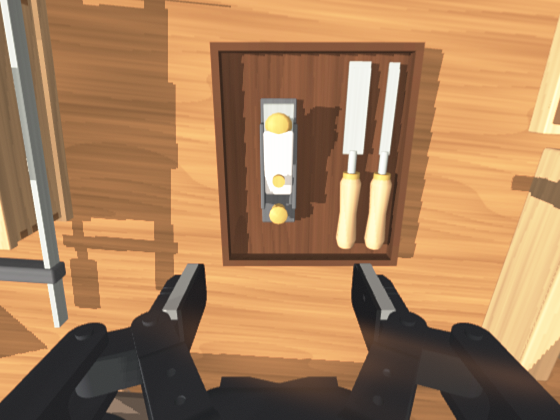

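The plane stands upright and lengthways in the tray at (278,160), not touching the chisels. Next I need a good side-on look at the bevel blade.

Run:
```python
from m import *
s=manip.read_state();R0=R.from_quat(s["tcp_rot"]);T=R.from_euler('z',.024)*R.from_euler('x',np.pi)*R.from_euler('y',-.5)
print(R0.inv().apply(np.array([.74,.15,.32])-s["position"]),(R0.inv()*T).as_rotvec())
```

```text
[ 0.2616 -0.3836 -0.0297] [ 0.0158 -0.4966  0.0729]
```

```bash
python3 -m creep '[[0.8,[0.02,-0.02,-0.03],[0,0,0.07]],[0.8,[0.26,-0.38,-0.03],[0.016,-0.5,0.07]],[0.8,[0.26,-0.38,-0.03],[0.016,-0.5,0.07]],[0.8,[0.26,-0.38,-0.03],[0.016,-0.5,0.07]],[0.8,[0.26,-0.38,-0.03],[0.016,-0.5,0.07]],[0.8,[0.26,-0.38,-0.03],[0.016,-0.5,0.07]],[0.8,[0.26,-0.38,-0.03],[0.016,-0.5,0.07]],[0.8,[0.26,-0.38,-0.03],[0.016,-0.5,0.07]],[0.8,[0.26,-0.38,-0.03],[0.016,-0.5,0.07]],[0.8,[0.26,-0.38,-0.03],[0.016,-0.5,0.07]],[0.8,[0.26,-0.38,-0.03],[0.016,-0.5,0.07]],[0.8,[0.26,-0.38,-0.03],[0.016,-0.5,0.07]],[0.8,[0.26,-0.38,-0.03],[0.016,-0.5,0.07]],[0.8,[0.26,-0.38,-0.03],[0.016,-0.5,0.07]],[0.8,[0.26,-0.38,-0.03],[0.016,-0.5,0.07]]]'
cat > blade.py <<'E'
from m import *
H=np.array([.544,.2554,.1]);YAW=.0237;hd=np.array([np.cos(YAW),np.sin(YAW),0]);fd=np.array([np.sin(YAW),-np.cos(YAW),0])
def inplane(C,px,off=.144):
    K,P=C;r=(P[:3,:3]@np.linalg.inv(K)@np.c_[px,np.ones(len(px))].T).T;o=P[:3,3]
    t=((H+off*hd-o)@hd)/(r@hd);X=o+r*t[:,None]-H
    return np.c_[X@fd,X[:,2]]
def fit(q):
    c=q.mean(0)
    for _ in range(4):
        w=np.linalg.svd(q-q.mean(0),full_matrices=False)[2];c=q.mean(0);n=(q-c)@w[1];q=q[abs(n)<2.5*n.std()+1e-4]
    w0=w[0]*np.sign(w[0][0]);return np.arctan2(w0[1],w0[0]),c,np.ptp((q-c)@w[0]),np.ptp((q-c)@w[1])
E
python3 - <<'E'
from blade import *
C=cam("wrist");im,d=manip.snapshot("wrist");save("w3",im);np.savez("w3.npz",K=C[0],P=C[1],d=d,im=im)
print(manip.read_state()["position"],manip.read_state()["time"])
for e in manip.pinpoint("wrist","blade_tip")[:2]: print("tip",e["conf"],e["pixel"],inplane(C,np.array([e["pixel"]])))
for r in manip.masks_of("wrist","bevel_blade")[:2]:
    v,u=np.nonzero(r["pixels"]);q=inplane(C,np.c_[u,v]);a,c,L,W=fit(q)
    print(r["conf"],len(q),"ang",a,"c",c,"dir of c",np.arctan2(c[1],c[0]),L,W)
    np.save("m3.npy",r["pixels"])
E
```

```text
time: 14.7
position: [0.7393, 0.1443, 0.323]
tcp_rot: [0.969, 0.012, -0.247, 0.004]
force: [0.2, -0.4, -0.2]
width: 0.796
finger_force: 0.0
[0.7393 0.1445 0.3231] 14.75
tip 0.77 [361.4, 189.9] [[0.1844 0.1149]]
0.97 3361 ang 0.5115574560601253 c [0.0999 0.0669] dir of c 0.5898101515222398 0.23146256590548225 0.02467619900146025
0.74 365 ang 1.0292010666156914 c [0.0149 0.0973] dir of c 1.4186592916059146 0.07571839432434083 0.013910848632769987
```

View pics/w3.png

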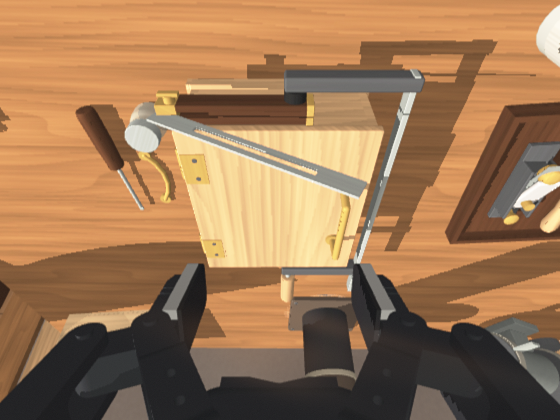

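The view shows the blade clearly, running from (150,118) to (365,190). The lid and handle are free. Now a more careful fit.

```bash
sed -i 's/H=np.array(\[.544,.2554,.1\])/H=np.array([.541,.255,.1])/' blade.py
python3 - <<'E'
from blade import *
z=np.load("w3.npz");C=(z["K"],z["P"]);m=np.load("m3.npy");d=z["d"]
me=cv2.erode(m.astype(np.uint8),np.ones((5,5)))>0
X=cloud(*C,d,me)-H
off=X@hd;a=X@fd;print("offset pct",np.percentile(off,[10,25,50,75,90]))
for lo in np.arange(-.02,.2,.04):
    k=(a>lo)&(a<lo+.04);print(round(lo,2),k.sum(),np.median(off[k]) if k.any() else 0,np.median(X[k,2]) if k.any() else 0)
for o in (.140,.144,.148):
    v,u=np.nonzero(m);q=inplane(C,np.c_[u,v],o)
    M=[];
    for lo in np.arange(0,.19,.01):
        k=(q[:,0]>lo)&(q[:,0]<lo+.01)
        if k.sum()>8: M.append([lo+.005,q[k,1].min(),q[k,1].max()])
    M=np.array(M);s=slice(2,-2)
    print(o,"low",np.arctan(np.polyfit(M[s,0],M[s,1],1)[0]),"up",np.arctan(np.polyfit(M[s,0],M[s,2],1)[0]),"mid",np.polyfit(M[s,0],M[s,1:].mean(1),1))
    if o==.144: print(M)
# lid plane edge: near-end top edge of the lid, for yaw
r=manip.masks_of("wrist","lid")
for e in r[:1]:
    L=cloud(*C,d,cv2.erode(e["pixels"].astype(np.uint8),np.ones((3,3)))>0);L=L[abs(L[:,2]-.112)<.006];print("lid",e["conf"],cv2.minAreaRect(L[:,:2].astype(np.float32)),np.median(L[:,2]))
for n in("lid_hinge","lid_handle"):
    for e in manip.pinpoint("wrist",n)[:1]: print(n,e["conf"],e["pixel"],ray_z(*C,e["pixel"],.112 if n=="lid_hinge" else .147))
E
```

```text
offset pct [-0.0789 -0.0749 -0.0666  0.0148  0.0167]
-0.02 0 0 0
0.02 0 0 0
0.06 0 0 0
0.1 0 0 0
0.14 0 0 0
0.18 0 0 0Traceback (most recent call last):
  File "<stdin>", line 15, in <module>
    raise TypeError("expected non-empty vector for x")
TypeError: expected non-empty vector for x
```

```bash
cat > fitb.py <<'E'
from blade import *
s=manip.read_state();C=cam("wrist");im,d=manip.snapshot("wrist");print(s["position"],s["time"])
m=manip.masks_of("wrist","bevel_blade")[0]["pixels"]
X=cloud(*C,d,cv2.erode(m.astype(np.uint8),np.ones((5,5)))>0)-H
off=X@hd;a=X@fd;print("offset pct",np.percentile(off,[10,25,50,75,90]))
for lo in np.arange(-.02,.2,.04):
    k=(a>lo)&(a<lo+.04);print(round(lo,2),k.sum(),np.median(off[k]) if k.any() else 0,np.median(X[k,2]) if k.any() else 0)
for o in (.140,.144,.148):
    v,u=np.nonzero(m);q=inplane(C,np.c_[u,v],o)
    M=[]
    for lo in np.arange(0,.19,.01):
        k=(q[:,0]>lo)&(q[:,0]<lo+.01)
        if k.sum()>8: M.append([lo+.005,q[k,1].min(),q[k,1].max()])
    M=np.array(M);sl=slice(2,-2)
    print(o,"low",np.arctan(np.polyfit(M[sl,0],M[sl,1],1)[0]),"up",np.arctan(np.polyfit(M[sl,0],M[sl,2],1)[0]),"mid",np.polyfit(M[sl,0],M[sl,1:].mean(1),1))
    if o==.144: print(M[::2])
for e in manip.masks_of("wrist","lid")[:1]:
    L=cloud(*C,d,cv2.erode(e["pixels"].astype(np.uint8),np.ones((3,3)))>0);L=L[abs(L[:,2]-.112)<.006];print("lid",e["conf"],cv2.minAreaRect(L[:,:2].astype(np.float32)),np.median(L[:,2]))
for n in("lid_hinge","lid_handle","blade_tip"):
    for e in manip.pinpoint("wrist",n)[:1]: print(n,e["conf"],e["pixel"],ray_z(*C,e["pixel"],.112 if n=="lid_hinge" else .147),inplane(C,np.array([e["pixel"]])))
E
python3 fitb.py
```

```text
[0.7394 0.145  0.3229] 14.85
offset pct [0.1442 0.1446 0.1449 0.1452 0.1455]
-0.02 292 0.14507119186602946 0.011079902877179082
0.02 265 0.14500042811073502 0.026723486472454955
0.06 325 0.14478128143068503 0.05338614479234108
0.1 310 0.14485745998837546 0.0752387484215656
0.14 658 0.1448821561394693 0.1002819975595389
0.18 91 0.1448588183630191 0.10717884157831731
0.14 low 0.512155488454256 up 0.5187274006114571 mid [0.5665 0.0012]
0.144 low 0.512082363216246 up 0.518409688712602 mid [0.5663 0.006 ]
[[ 0.005  -0.0036  0.0241]
 [ 0.025   0.0059  0.036 ]
 [ 0.045   0.0151  0.0474]
 [ 0.065   0.0275  0.0582]
 [ 0.085   0.0376  0.0714]
 [ 0.105   0.0473  0.0812]
 [ 0.125   0.0611  0.0931]
 [ 0.145   0.0714  0.1045]
 [ 0.165   0.0839  0.1152]
 [ 0.185   0.0957  0.1209]]
0.148 low 0.5099508099262765 up 0.5148389170317667 mid [0.5625 0.0114]
lid 0.82 ((0.5447051525115967, 0.13911376893520355), (0.26626572012901306, 0.22502081096172333), 1.270023226737976) 0.11017240787096216
lid_hinge 0.9 [198.0, 207.0] [0.556  0.2451 0.112 ] [[0.0523 0.1309]]
lid_handle 0.69 [337.5, 233.2] [0.5491 0.0636 0.147 ] [[0.1591 0.157 ]]
blade_tip 0.92 [362.2, 189.5] [0.6273 0.0487 0.147 ] [[0.1854 0.1111]]
```

Run:
```python
from blade import *
for f in("w0","w3"):
    z=np.load(f+".npz");X=cloud(z["K"],z["P"],z["d"],np.ones((420,560),bool))
    A=(X-H)@fd;B=(X-H)@hd;Z=X[:,2]
    k=(abs(B)<.12)&(A>.02)&(A<.21)&(abs(Z-.111)<.006);k&=~((A<.16)&(A>.03)&(abs(B)<.11)&(f=="w0"))
    M=np.c_[A[k],B[k],np.ones(k.sum())];c=np.linalg.lstsq(M,Z[k],rcond=None)[0];print(f,"lid slope",c,k.sum())
    k=(abs(B)<.035)&(A>.16)&(A<.23)&(Z>.14)&(Z<.16)
    if k.sum()>20:
        p=np.polyfit(B[k],A[k],1);print("bar A",np.median(A[k]),np.percentile(A[k],[5,95]),"yaw off",p,"z top",np.percentile(Z[k],95),k.sum())
    k=(abs(A-.194)<.02)&(Z>.135)&(Z<.16)&(abs(B)<.08); print("bar B extent",np.percentile(B[k],[1,99]))
    k=(abs(Z-.111)<.004)&(abs(B)<.1);print("lid A extent",np.percentile(A[k],[.5,99.5]))
go(H+.194*fd+[0,0,.25-.1],YAW)
print(H+.194*fd)
```

```text
w0 lid slope [-0.0038  0.0005  0.111 ] 9151
bar A 0.19441548059078434 [0.1909 0.1994] yaw off [0.0027 0.1947] z top 0.15095431249681987 472
bar B extent [-0.0522  0.0551]
lid A extent [0.0029 0.2281]
w3 lid slope [-0.0025  0.001   0.1104] 15067
bar A 0.19450273366266516 [0.1911 0.1996] yaw off [-0.0015  0.1948] z top 0.15033681563846343 273
bar B extent [-0.05    0.0563]
lid A extent [0.0037 0.2282]
now [0.7394 0.1457 0.3223] t 15.15 shift [-0.1372  0.0793  0.1576] turn [0.0025 0.5002 0.0025]
[0.5456 0.0611 0.1   ]
```

Run:
```python
from blade import *
go([.547,.0605,.32],YAW)
```

```text
now [0.7394 0.1457 0.3223] t 15.15 shift [-0.1696  0.08    0.0955] turn [0.0025 0.5002 0.0025]
```

```bash
python3 -m creep '[[0.6,[-0.034,0.016,0.019],[0,0.12,0]],[0.6,[-0.068,0.032,0.038],[0,0.25,0]],[0.6,[-0.102,0.048,0.057],[0,0.37,0]],[0.6,[-0.136,0.064,0.076],[0.002,0.5,0.002]],[0.6,[-0.16,0.075,0.09],[0.002,0.5,0.002]],[0.6,[-0.17,0.08,0.0955],[0.002,0.5,0.002]],[0.6,[-0.17,0.08,0.0955],[0.002,0.5,0.002]],[0.6,[-0.17,0.08,0.0955],[0.002,0.5,0.002]],[0.6,[-0.17,0.08,0.0955],[0.002,0.5,0.002]]]'
python3 -c "
from blade import *
go([.547,.0605,.128],YAW)"
```

```text
time: 16.05
position: [0.5483, 0.0608, 0.3202]
tcp_rot: [1.0, 0.012, 0.0, 0.0]
force: [0.1, -0.5, -0.0]
width: 0.6
finger_force: 0.0
now [0.5483 0.0608 0.3202] t 16.05 shift [-0.0013  0.0002  0.1922] turn [ 0.0002 -0.0001  0.0009]
```

```bash
python3 -m creep '[[0.6,[0,0,0.04],[0,0,0]],[0.6,[0,0,0.08],[0,0,0]],[0.6,[0,0,0.115],[0,0,0]],[0.6,[0,0,0.14],[0,0,0]],[0.6,[0,0,0.155],[0,0,0]],[0.6,[0,0,0.17],[0,0,0]],[0.6,[-0.001,0,0.18],[0,0,0]],[0.6,[-0.001,0,0.188],[0,0,0]],[0.6,[-0.001,0,0.192],[0,0,0]],[0.6,[-0.001,0,0.192],[0,0,0]]]'
python3 -m creep '[[0.3,[0,0,0],[0,0,0]],[0.15,[0,0,0],[0,0,0]],[0.05,[0,0,0],[0,0,0]],[0.05,[0,0,0],[0,0,0]],[0.05,[0,0,0],[0,0,0]],[0.05,[0,0,0],[0,0,0]],[0.05,[0,0,0],[0,0,0]],[0.05,[0,0,0],[0,0,0]],[0.05,[0,0,0],[0,0,0]]]' 50
python3 - <<'E'
from blade import *
s=manip.read_state();p=s["position"];print(p,s["force"])
R0=R.from_quat(s["tcp_rot"]);r=np.hypot(.194,.047);o=np.arctan2(.047,.194)
for t in np.append(np.arange(.05,.5,.05),[.5,.517,.53]):
    dA=r*(np.cos(o+t)-np.cos(o));dz=r*(np.sin(o+t)-np.sin(o))
    print(t.round(3),R0.inv().apply(fd*dA+[0,0,dz]).round(4))
E
```

```text
time: 17.05
position: [0.5458, 0.0605, 0.1283]
tcp_rot: [1.0, 0.012, 0.0, 0.0]
force: [-0.3, -0.3, 1.0]
width: 0.602
finger_force: 0.0
time: 17.95
position: [0.5461, 0.06, 0.1288]
tcp_rot: [1.0, 0.012, 0.0, 0.001]
force: [-1.1, -4.0, 4.8]
width: 0.095
finger_force: 49.0
[0.5461 0.06   0.1288] [-1.1215 -3.9881  4.7609]
0.05 [ 0.     -0.0026 -0.0096]
0.1 [ 0.     -0.0056 -0.0191]
0.15 [ 0.     -0.0092 -0.0285]
0.2 [ 0.     -0.0132 -0.0376]
0.25 [ 0.0001 -0.0176 -0.0466]
0.3 [ 0.0001 -0.0225 -0.0553]
0.35 [ 0.0001 -0.0278 -0.0637]
0.4 [ 0.0001 -0.0335 -0.0719]
0.45 [ 0.0001 -0.0397 -0.0798]
0.5 [ 0.0001 -0.0462 -0.0873]
0.517 [ 0.0001 -0.0485 -0.0898]
0.53 [ 0.0001 -0.0503 -0.0917]
```

```bash
python3 -m creep '[[0.05,[0,-0.001,-0.004],[0,0,0]],[0.05,[0,-0.0026,-0.0096],[0,0,0]],[0.05,[0,-0.0056,-0.0191],[0,0,0]],[0.05,[0,-0.0092,-0.0285],[0,0,0]],[0.05,[0,-0.0132,-0.0376],[0,0,0]],[0.05,[0,-0.0176,-0.0466],[0,0,0]],[0.05,[0,-0.0225,-0.0553],[0,0,0]],[0.05,[0,-0.0278,-0.0637],[0,0,0]],[0.05,[0,-0.0335,-0.0719],[0,0,0]],[0.05,[0,-0.0365,-0.0759],[0,0,0]],[0.05,[0,-0.0397,-0.0798],[0,0,0]],[0.05,[0,-0.043,-0.0836],[0,0,0]],[0.05,[0,-0.0462,-0.0873],[0,0,0]],[0.05,[0,-0.0485,-0.0898],[0,0,0]],[0.05,[0,-0.0485,-0.0898],[0,0,0]],[0.05,[0,-0.0485,-0.0898],[0,0,0]]]'
cat > chk.py <<'E'
from blade import *
s=manip.read_state();p=s["position"]-H
print(s["position"],s["force"],s["width"],s["finger_force"],"kin ang",np.arctan2(p[2]+.019,p@fd)-np.arctan2(.047,.194),"r",np.hypot(p[2]+.019,p@fd))
for c in("wrist","top","side"):
    C=cam(c);im,d=manip.snapshot(c);save("chk_%s_%d"%(c,round(s["time"]*100)),im)
    m=np.zeros((420,560),bool)
    r=manip.masks_of(c,"lid")
    if r: m=r[0]["pixels"]
    X=cloud(*C,d,cv2.erode(m.astype(np.uint8),np.ones((5,5)))>0)-H
    if len(X)>50:
        A,B,Z=X@fd,X@hd,X[:,2];k=(abs(B)<.13)&(A>.0)&(A<.21)&(Z>.005)
        for _ in range(8):
            M=np.c_[A[k],B[k],np.ones(k.sum())];f=np.linalg.lstsq(M,Z[k],rcond=None)[0]
            res=Z-np.c_[A,B,np.ones(len(A))]@f;k=(abs(B)<.13)&(A>0)&(A<.21)&(abs(res)<max(.003,1.5*np.median(abs(res[k]))))
        print(c,"lid ang",np.arctan(f[0]),"rest",f,k.sum(),np.std(res[k]))
    r=manip.masks_of(c,"bevel_blade")
    if r:
        v,u=np.nonzero(r[0]["pixels"]);q=inplane(C,np.c_[u,v],.1449);a=fit(q);print(c,"blade",r[0]["conf"],len(q),a)
E
python3 chk.py
```

```text
time: 19.55
position: [0.545, 0.1054, 0.2176]
tcp_rot: [1.0, 0.013, 0.0, 0.005]
force: [2.6, -12.3, 1.9]
width: 0.095
finger_force: 48.9
[0.545  0.1054 0.2176] [  2.5664 -12.2834   1.8872] 0.09468066306352091 48.91313374042511 kin ang 0.5021653433669431 r 0.2026438047372481
wrist lid ang 0.4918328022733967 rest [0.5357 0.0003 0.0116] 88043 0.0006659798233302887
wrist blade 0.42 173 (np.float64(0.06716648098951995), array([-0.01 , -0.009]), np.float64(0.04187682442208193), np.float64(0.009287215826149754))
top lid ang 0.4911082841371554 rest [ 0.5348 -0.0007  0.013 ] 2117 0.0013702716832132487
top blade 0.57 232 (np.float64(0.5158046080372358), array([0.0919, 0.0513]), np.float64(0.2407253775990445), np.float64(0.053694705401155673))
side lid ang 0.49181001700131977 rest [0.5357 0.0002 0.0139] 9262 0.0014562893016208812
side blade 0.97 493 (np.float64(0.5004538089957202), array([0.0764, 0.0569]), np.float64(0.23508433924259808), np.float64(0.04026696674079093))
```

```bash
python3 -m creep '[[0.05,[0,-0.0005,-0.002],[0,0,0]],[0.05,[0,-0.001,-0.0035],[0,0,0]],[0.05,[0,-0.002,-0.005],[0,0,0]],[0.05,[0,-0.002,-0.005],[0,0,0]],[0.05,[0,-0.002,-0.005],[0,0,0]],[0.05,[0,-0.002,-0.005],[0,0,0]]]'
python3 chk.py
```

```text
time: 20.6
position: [0.5449, 0.1087, 0.2213]
tcp_rot: [1.0, 0.012, 0.0, 0.003]
force: [4.2, -9.1, -2.0]
width: 0.099
finger_force: 48.7
[0.5449 0.1087 0.2213] [ 4.2107 -9.112  -1.9699] 0.09863881044227002 48.71595740318298 kin ang 0.526343937239028 r 0.20273532801649521
wrist lid ang 0.5163166896995721 rest [0.5677 0.0002 0.0118] 85871 0.0006662168091263971
wrist blade 0.74 234 (np.float64(0.08215782063333038), array([-0.0076, -0.0056]), np.float64(0.04521629183247433), np.float64(0.011122759982333428))
top lid ang 0.5159161591345539 rest [ 0.5672 -0.0011  0.0132] 2145 0.001353666624048863
top blade 0.74 216 (np.float64(0.5182894834150846), array([0.0897, 0.0494]), np.float64(0.23452595650693545), np.float64(0.03277609589951363))
side lid ang 0.5164422929898638 rest [ 0.5678 -0.0005  0.0141] 9194 0.0014848480175974972
side blade 0.85 333 (np.float64(0.5034415559542234), array([0.0851, 0.0607]), np.float64(0.21291615040972156), np.float64(0.03352279750087135))
```

Run:
```python
from blade import *
from scipy.optimize import minimize
def ana(n,X):
    X=X-H;A,B,Z=X@fd,X@hd,X[:,2]
    k=(abs(B-.1449)<.005)&(A>.02)&(A<.18)&(abs(Z-.006-.567*A)<.03);A,Z=A[k],Z[k]
    E=[]
    for lo in np.arange(.02,.18,.01):
        j=(A>=lo)&(A<lo+.01);
        if j.sum()>6:
            w=Z[j]-.567*(A[j]-lo-.005);E.append([lo+.005,*np.percentile(w,[4,96]),j.sum()])
    E=np.array(E)
    if len(E)<5: print(n,"few");return
    print(n,"low",np.arctan(np.polyfit(E[:,0],E[:,1],1)[0]),"up",np.arctan(np.polyfit(E[:,0],E[:,2],1)[0]),"mid",np.polyfit(E[:,0],E[:,1:3].mean(1),1),"w",np.median(E[:,2]-E[:,1])*.87,k.sum())
    q=np.c_[A,Z];print("   pca",fit(q)[0])
for f in("w3","w0"):
    z=np.load(f+".npz");ana(f,cloud(z["K"],z["P"],z["d"],np.ones((420,560),bool)))
C=cam("side");im,d=manip.snapshot("side");ana("side",cloud(*C,d,np.ones((420,560),bool)))
save("side_end",cv2.resize(im[150:320,150:380],None,fx=3,fy=3,interpolation=cv2.INTER_CUBIC))
s=manip.read_state();print(s["position"],s["force"],abs(s["joint_velocities"]).max(),s["time"])
```

```text
w3 low 0.5650298897416199 up 0.5137146219100754 mid [0.5991 0.0021] w 0.02037675791324728 2882
   pca 0.5267514184329635
w0 low 0.5643923572568674 up 0.5144160954459513 mid [0.5991 0.0039] w 0.01925001187051122 929
   pca 0.525518194000135
side low 0.5757062817474689 up 0.5160437523120613 mid [0.6082 0.0047] w 0.02097453673829563 344
   pca 0.5264704950333835
[0.5449 0.1087 0.2212] [ 4.383  -7.59   -3.3338] 0.001864273665478657 21.1
```

View pics/side_end.png

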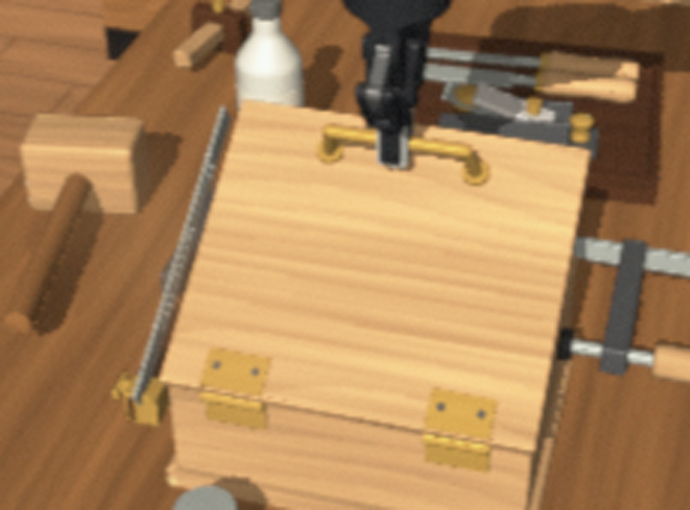

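The lid and the bevel blade lie parallel in the view. The blade runs from (140,390) to (222,110), alongside the lid's left edge. I'll do one last check that it holds steady, then hand in.

```bash
python3 -m creep '[[0.05,[0,0,0],[0,0,0]],[0.05,[0,0,0],[0,0,0]],[0.05,[0,0,0],[0,0,0]],[0.05,[0,0,0],[0,0,0]],[0.05,[0,0,0],[0,0,0]],[0.05,[0,0,0],[0,0,0]],[0.05,[0,0,0],[0,0,0]],[0.05,[0,0,0],[0,0,0]]]'
python3 chk.py | grep -v blade
```

```text
time: 21.9
position: [0.5449, 0.1086, 0.2212]
tcp_rot: [1.0, 0.012, 0.0, 0.003]
force: [4.3, -9.2, -3.3]
width: 0.093
finger_force: 48.7
[0.5449 0.1086 0.2212] [ 4.2938 -9.1513 -3.3141] 0.09280435504576856 48.7141352891922 kin ang 0.5261346461716349 r 0.20272099902402146
wrist lid ang 0.5162715860283853 rest [0.5676 0.0001 0.0117] 85905 0.000670043917590497
top lid ang 0.5157698774023811 rest [ 0.567  -0.0007  0.0133] 2123 0.0013393925237139455
side lid ang 0.515842301418499 rest [ 0.5671 -0.0003  0.0142] 9148 0.0014745173580828167
```

```bash
python3 -c "
from station import manip
print(manip.finish_job())"
```

```text
the job is handed in; nothing more can be done
None
```

The block plane stands on its sole in the tool tray, and I handed the job in at about 22 s with the arm holding the lid still at about 0.516 rad, in line with the bevel blade, which I measured at about 0.515 rad.

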